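# Close and latch the hinged chocolate mould

## Task

Close the hinged chocolate mould: push the half-raised leaf over its spine with the fingertips or the outside of the fingers until it lies flat on the filled half, and only then push the pin of the swivel latch round until its arm stands square across the closed leaf's rim. Only push: do not take the leaf or the latch pin between the fingers, and leave everything else on the bench where it is.

Things in the scene. Friction and masses are not known exactly. Their poses are not given: they have to be found in the camera images.
- mould: hinged chocolate mould fixed to the bench. Origin on the bench under mid spine; x along the spine, z up. Spine (hinge) axis at y=0, z=37 mm. Filled half: aluminium block, 200 mm along x, y=-6 to -150, top z=34, six brown cavities. Feet (8 mm high) reach y=-190 and 37. Latch post 18 mm across at x=-30, y=-167; pin circle radius 52 about it.
- leaf (a joint): leaf angle, rad: 0 = open, level on the mould's +y side; pi/2 = upright; pi = closed flat on the filled half (-y side), a stop. Starts half raised, 0.45 to 1.05. Stiff hinge (0.26 N m): the leaf, about 0.25 kg, stays at any angle it is left, so it must be pushed all the way down.
- leaf_edge (a point): middle of the free edge of the leaf, mid-thickness; x along the spine, y outward from it, z out of the undomed face. Leaf: white plate 196 mm along x, 6 thick, edge 150 from the spine axis. Six domes (44 across, 22 high, at x=-65, 0, 65) on the face that is under/outside when open, on top when closed, 10 to 102 mm from the spine; the rim beyond is bare.
- latch (a joint): latch arm angle about its upright post, rad: 0 = arm along the mould's -x, clear of the leaf; pi/2 = along its +y, square across the closed leaf's rim, a stop. Grows clockwise seen from above. Starts -0.5 to 0, stays where left; about 1.2 N at the pin turns it. Dark steel arm, 13 mm wide, at z=44 to 58 mm; closed leaf: rim top z=40, dome tops z=62.
- latch_pin (a point): centre of the top of the upright steel pin on the latch arm's free end, 52 mm from the post's axis; the pin is 10 mm across and stands from 56 to 96 mm above the bench.
- egg: a brown chocolate egg, 90 mm across, on a 72 mm steel disc, 121 mm tall in all; loose, to be left alone. Origin: centre of its underside.
- jar: a closed amber jar, 56 mm across, 75 mm tall; loose, to be left alone. Origin: centre of its underside.
- cutter: a steel ring cutter, 64 mm across, 40 mm tall; loose, to be left alone. Origin: centre of its underside.
- nozzle: a steel piping nozzle standing on its wide end, 28 mm across, 42 mm tall; loose, to be left alone. Origin: centre of its underside.
- bowl: a small steel bowl, 84 mm across, 40 mm tall; loose, to be left alone. Origin: centre of its underside.
- palette: a slotted spatula with a wooden handle, about 240 mm long, lying flat; loose, to be left alone. Origin: near its middle, on its underside.
- scraper: a bench scraper standing on its black handle, 110 by 12 mm in plan, 71 mm tall; loose, to be left alone. Origin: centre of its underside.

How it is judged:
By the outcome, as a careful person would: the job done as asked, in the order asked, and still so for the second after the job is handed in, with the robot touching nothing.
It also fails if it takes over 64 s, if anything falls off the work surface, if the arm or the gripper's body presses on something with over 40 N, if the wrist force passes 120 N, or if a joint passes its speed limit or range.

## Robot

A 7-joint arm with a two-finger parallel gripper is mounted at the origin on the work surface. World frame = base frame: x ahead of the robot, y to its left, z up, the work surface at z = 0. Lengths are in m, angles in degrees, forces in N, time in s.
With the tool pointing down it reaches from about 0.4 to 0.85 m from the base axis. Payload 6.9 kg.
Tool frame: the origin (TCP) lies midway between the tips of the shut fingers; the grasp point (between the pads) lies 19 mm behind it; z points along the fingers, y is the line along which they close (so a half turn about z gives the same grasp; the last joint's range is limited). The gripper opens to 85 mm and grips with 20 to 120 N. Pads are 22 mm wide; open, the fingers measure 114 mm over their backs; the gripper's body (76 mm by 85 mm) begins 54 mm behind the grasp point. The pads swing forward as they close: fully open they stand 13 mm farther back than shut.
Start: joints at [-69.586, 29.078, -13.613, 85.955, 7.202, 65.827, -8.869], TCP at [0.155, 0.605, 0.231] pointing down, gripper open.
Joint ranges: [-176.47, 176.47], [-13.61, 117.27], [-81.72, 77.17], [0.22, 143.17], [-87.28, 267.28], [10, 112.55], [-165.47, 165.47]. Speed limits (degrees/s): [136.94, 136.94, 180, 180, 180, 180, 180].

## Interface

Orientations are given as [roll, pitch, yaw] about the fixed x, y, z axes, in that order (R = Rz(yaw) Ry(pitch) Rx(roll)).
In Python, from workcell import manip gives the robot as it stands.
- The arm moves only by the shell command python3 -m pendant 'ROWS'. ROWS is a JSON object of lists of equal length, an entry for each row: "gripper": the gripper command: -1 is fully open, 1 is shut, values between are in proportion; "linear": the shift along the world's x, y, z in m, a list of three; "angular": the turn, a rotation vector about the world's x, y, z in rad, a list of three. In form: {"gripper": [gripper, ...], "linear": [[tx, ty, tz], ...], "angular": [[rx, ry, rz], ...]}. A call has exactly 5 rows; each row is the pose to reach, as a shift and turn from the pose commanded when the call began; what a row does not reach only later rows make up. A row lasts 1/8 s, in which the tool goes at most 62.5 mm and 10.7 degrees, less where a joint would pass 70% of its speed; a pose out of reach is approached as far as the arm can. A call with a gripper value outside its range is refused whole. The fingers move at their own pace and stop on an object; the grip force is fixed at half the most. Time passes only in rows, so rows that repeat a pose let the fingers close, or fill a call up. It gives the time, the measured TCP pose, the force, the opening and the grip force at its end, in the units of the state.
- manip.get_obs(): the state, without advancing time (a new reading comes with each control period).
- manip.grab_frame(name): name is "scene" or "top"; returns (picture, depth): 400x640x3 uint8, blue, green, red; 400x640 float32, m along the optical axis (not along the pixel's ray), 0 where there is no reading.
- manip.camera_info(name): a dict with "fx", "fy", "cx", "cy" (pixels), "dist" ([k1, k2, p1, p2, k3] as OpenCV has them; the pictures are not rectified), "R" (3x3) and "t" (3): a world point X has camera coordinates R X + t. Camera axes: x right, y down, z forward; pixel columns grow to the right and rows downward; lengths in m; the calibration is good to about 2 mm. A picture is of the moment at which its call begins. camera_info takes no time and is no camera call.
- manip.close_job(): hands the job in; it is judged then, once.
The state is a dict: "time": time; "joints": joint angles; "joint_velocities": joint speeds; "joint_torque": joint torques, N m; "eef_pos": TCP position; "ee_rot": TCP orientation; "contact_force": force on the tool from outside, world axes, zero at the start; "ft_torque": the same for the moment, N m; "width": finger opening in m; "finger_force": force on a finger pad.
Only numpy, scipy, OpenCV 4.12 (cv2) and the standard library are available. Lean on these libraries where they do the work, as an engineer would, in place of code of your own. Each camera call takes 0.05 s, during which the arm holds its last target. There are 200 camera calls.

## Working session

There is one attempt and no reset: what is moved stays moved. The work goes in short steps, Python scripts to look and compute and a shell command to move; the robot and the scene stay as the last step left them, time stands still between calls to the robot, and variables do not carry over. Pictures are saved under pics/ and viewed, at most 10 in all, crops included, and the job is handed in when it is done.

```bash
mkdir -p pics; ls; cat > h.py <<'E'
import numpy as np, cv2, pickle
from workcell import manip
def cam(n):
    c=manip.camera_info(n); K=np.array([[c['fx'],0,c['cx']],[0,c['fy'],c['cy']],[0,0,1.]])
    return K,np.array(c['dist'],float),np.array(c['R']),np.array(c['t']).ravel()
def grab(n,f):
    p,d=manip.grab_frame(n); cv2.imwrite(f'pics/{f}.png',p); np.save(f'pics/{f}.npy',d); return p,d
def cloud(n,d):
    K,D,R,t=cam(n); v,u=np.mgrid[0:400,0:640]
    q=cv2.undistortPoints(np.stack([u,v],-1).reshape(-1,1,2).astype(float),K,D).reshape(400,640,2)
    X=np.dstack([q*d[...,None],d]); W=(X-t)@R; W[d==0]=np.nan; return W
def ray(n,u,v,z):
    K,D,R,t=cam(n); q=cv2.undistortPoints(np.array([[[u,v]]],float),K,D).ravel()
    d=R.T@np.r_[q,1]; o=-R.T@t; return o+d*(z-o[2])/d[2]
def proj(n,P):
    K,D,R,t=cam(n); return cv2.projectPoints(np.array(P,float).reshape(-1,1,3),cv2.Rodrigues(R)[0],t,K,D)[0].reshape(-1,2)
E
python3 - <<'E'
from h import *
for n in('scene','top'):
    p,d=grab(n,n+'0'); K,D,R,t=cam(n); print(n,-R.T@t,(d>0).mean())
print(manip.get_obs())
E
```

```text
pics
scene [1.47454295 0.28261004 0.67843776] 0.9958828125
top [0.49208554 0.04820572 1.08740483] 0.9959921875
{'time': 0.1, 'joints': array([-69.58526787,  29.12110585, -13.60946336,  86.00061387,
         7.20088734,  65.82753524,  -8.86987355]), 'joint_velocities': array([ 0.01761148, -0.11292781, -0.02912762, -0.12054502,  0.03840723,
        0.12783637, -0.00298111]), 'joint_torque': array([-4.82130476e-03, -6.21835613e+01, -2.19468445e+00, -2.50205362e+01,
        1.25436892e-02,  7.91532191e-03, -1.35425546e-05]), 'eef_pos': array([0.15507189, 0.60500853, 0.23052664]), 'ee_rot': array([-1.79909331e+02,  4.41204873e-04,  1.65629335e+02]), 'contact_force': array([ 0.58529523,  0.19846042, -0.19510847]), 'ft_torque': array([ 0.02972903,  0.02015195, -0.01052075]), 'finger_force': 0.0, 'width': 0.0856182159699801}
```

View pics/top0.png

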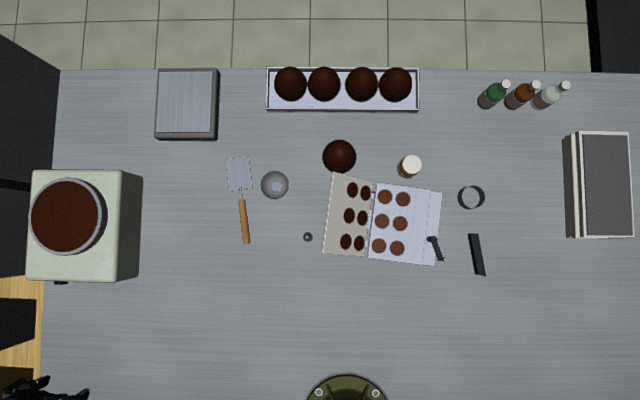

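View pics/scene0.png

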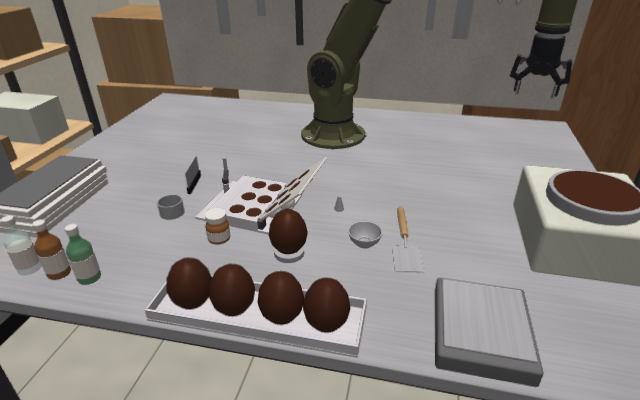

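The top view shows the mould with its spine near u≈370, v 175–258. The leaf is raised on the left, the filled half is on the right, and the latch post is at about (432,238) with its arm running to (441,260). The egg is at (339,156), jar at (410,165), nozzle at (308,237) and scraper at (477,255).

```bash
python3 - <<'E'
from h import *
p=cv2.imread('pics/top0.png'); d=np.load('pics/top0.npy'); W=cloud('top',d)
Z=W[...,2]; v,u=np.mgrid[0:400,0:640]
print('bench z',np.nanmedian(Z[300:340,200:300]))
m=((abs(Z-.034)<.006)&(u>360)&(u<450)&(v>170)&(v<275)).astype(np.uint8)
m=cv2.morphologyEx(m,cv2.MORPH_OPEN,np.ones((3,3)))
n,l,s,c=cv2.connectedComponentsWithStats(m); i=1+np.argmax(s[1:,4]); pts=W[l==i][:,:2]
r=cv2.minAreaRect((pts*1000).astype(np.float32)); print('block',r,cv2.boxPoints(r))
# cavities: brown on filled half
hsv=cv2.cvtColor(p,cv2.COLOR_BGR2HSV)
b=((hsv[...,1]>90)&(u>325)&(u<415)&(v>175)&(v<262)&(p[...,2]<170)).astype(np.uint8)
n,l,s,c=cv2.connectedComponentsWithStats(b)
for i in range(1,n):
    if s[i,4]>15: print(c[i].round(1),s[i,4],ray('top',*c[i],.034).round(4),np.nanmedian(Z[l==i]).round(3))
# leaf points
m=(Z>.045)&(u>318)&(u<372)&(v>172)&(v<262); q=W[m]; q=q[q[:,2]<.2]
A=np.c_[q[:,:2],np.ones(len(q))]
for _ in range(5):
    x=np.linalg.lstsq(A,q[:,2],rcond=None)[0]; e=q[:,2]-A@x; k=abs(e)<.004; A,q=A[k],q[k]
print('leaf plane',x,len(q),np.degrees(np.arctan(np.hypot(*x[:2]))),'grad dir',np.degrees(np.arctan2(x[1],x[0])))
print('leaf maxz',q[:,2].max(), q[np.argsort(q[:,2])[-5:]].round(3))
# latch
m=(hsv[...,2]<80)&(u>422)&(u<450)&(v>228)&(v<268)
print('latch'); 
for vv,uu in np.argwhere(m)[::4]: print(uu,vv,W[vv,uu].round(3),end=';')
c=p[165:275,315:495]; cv2.imwrite('pics/crop.png',cv2.resize(c,None,fx=4,fy=4,interpolation=cv2.INTER_CUBIC))
s=cv2.imread('pics/scene0.png')[140:260,180:340]; cv2.imwrite('pics/crops.png',cv2.resize(s,None,fx=4.9,fy=4.9,interpolation=cv2.INTER_CUBIC))
E
```

```text
bench z -0.0004011312470785876
block ((517.4397583007812, -131.22067260742188), (145.53880310058594, 201.0808563232422), 83.16519165039062) [[ 408.95374  -191.5079  ]
 [ 608.6056   -215.43796 ]
 [ 625.9258    -70.93344 ]
 [ 426.27393   -47.003387]]
[352.1 189.4] 113 [ 0.6042 -0.0093  0.034 ] 0.093
[365.1 192.7] 106 [ 0.5958 -0.0435  0.034 ] 0.062
[384.5 196.3] 143 [ 0.5866 -0.0948  0.034 ] 0.034
[402.5 198.7] 142 [ 0.5807 -0.1423  0.034 ] 0.034
[348.6 215.3] 115 [ 5.356e-01 -4.000e-04  3.400e-02] 0.093
[362.  217.6] 104 [ 0.5298 -0.0355  0.034 ] 0.061
[381.5 220.7] 146 [ 0.5223 -0.087   0.034 ] 0.034
[399.7 223.2] 143 [ 0.5163 -0.1347  0.034 ] 0.034
[345.3 241.1] 119 [0.4679 0.008  0.034 ] 0.094
[358.6 242.8] 108 [ 0.4639 -0.0271  0.034 ] 0.061
[378.5 245.5] 147 [ 0.4573 -0.0789  0.034 ] 0.034
[396.7 247.8] 149 [ 0.4518 -0.1265  0.034 ] 0.034
leaf plane [0.10917806 0.88446174 0.03290703] 3159 41.70661858539097 grad dir 82.96300003507704
leaf maxz 0.14198060448579194 [[0.451 0.064 0.14 ]
 [0.538 0.053 0.141]
 [0.562 0.049 0.141]
 [0.555 0.051 0.141]
 [0.612 0.045 0.142]]
latch
428 237
[... 471 characters left out ...]
63 -0.221  0.058];434 245 [ 0.461 -0.219  0.054];433 246 [ 0.458 -0.217  0.054];437 246 [ 0.458 -0.226  0.058];436 247 [ 0.456 -0.225  0.053];435 248 [ 0.453 -0.222  0.053];435 249 [ 0.451 -0.221  0.056];439 249 [ 0.451 -0.231  0.058];438 250 [ 0.448 -0.228  0.058];437 251 [ 0.446 -0.226  0.055];437 252 [ 0.443 -0.225  0.058];436 253 [ 0.44  -0.224  0.055];440 253 [ 0.441 -0.234  0.056];439 254 [ 0.438 -0.231  0.056];437 255 [ 0.435 -0.226  0.056];441 255 [ 0.435 -0.236  0.056];440 256 [ 0.433 -0.235  0.053];439 257 [ 0.43  -0.231  0.057];443 257 [ 0.432 -0.233  0.084];441 258 [ 0.429 -0.23   0.079];439 259 [ 0.425 -0.231  0.056];443 259 [ 0.428 -0.23   0.096];441 260 [ 0.424 -0.232  0.072];
```

View pics/crop.png

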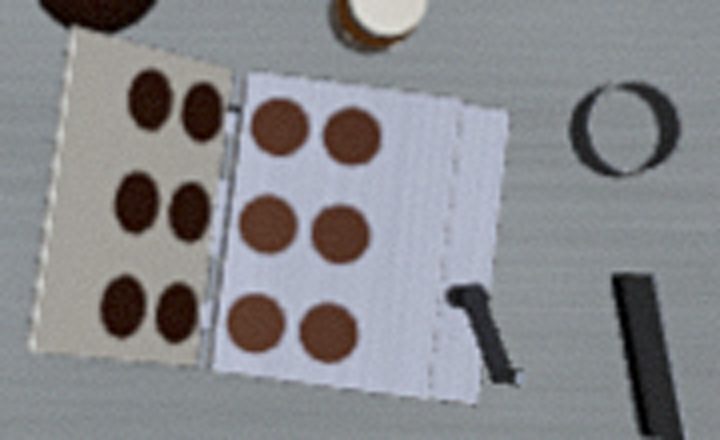

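View pics/crops.png

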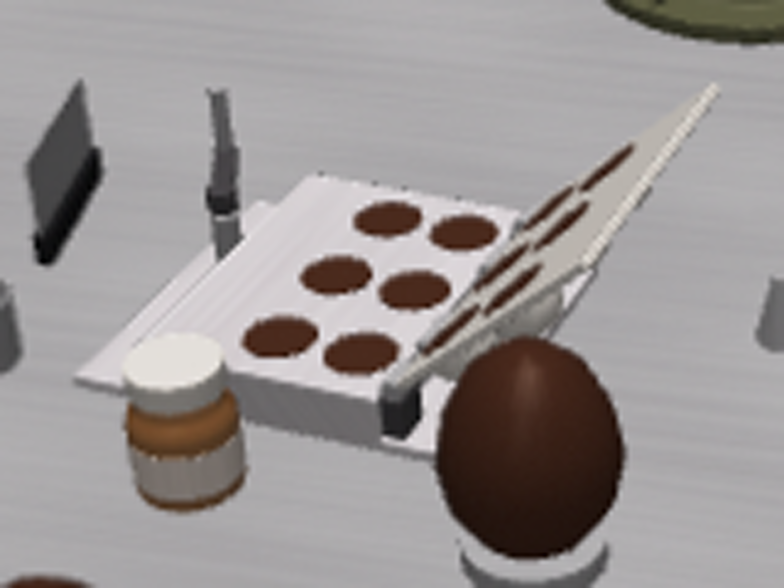

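The leaf plane is tilted 41.7°. The mould origin is about (0.527, -0.054) with yaw -6.8°. The post it predicts, (0.477, -0.216), and the edge height, 0.137, both agree with the depth data. The pin is about (0.428, -0.231), 51 mm from the post, so the latch is at about -0.42 rad. Next I shut the fingers and go to the outer side of the leaf.

```bash
python3 -m pendant '{"gripper":[1,1,1,1,1],"linear":[[0.036,-0.0486,0],[0.072,-0.0972,0],[0.108,-0.1458,0],[0.144,-0.1944,0],[0.18,-0.243,0]],"angular":[[0,0,0.06],[0,0,0.13],[0,0,0.13],[0,0,0.13],[0,0,0.13]]}'
python3 -m pendant '{"gripper":[1,1,1,1,1],"linear":[[0.036,-0.0486,0],[0.072,-0.0972,0],[0.108,-0.1458,0],[0.144,-0.184,0],[0.18,-0.223,0]],"angular":[[0,0,0],[0,0,0],[0,0,0],[0,0,0],[0,0,0]]}'
```

```text
time: 0.72
eef_pos: [0.336, 0.3606, 0.2311]
ee_rot: [-180.0, -0.0, 173.1]
contact_force: [0.8, 1.0, -0.2]
width: 0.0003
finger_force: 0.0
time: 1.35
eef_pos: [0.516, 0.1379, 0.2311]
ee_rot: [-180.0, -0.0, 173.1]
contact_force: [0.1, 0.6, 1.0]
width: -0.0001
finger_force: 0.0
```

```bash
python3 -m pendant '{"gripper":[1,1,1,1,1],"linear":[[0.012,0,-0.045],[0.012,-0.005,-0.09],[0.012,-0.01,-0.131],[0.012,-0.022,-0.131],[0.012,-0.022,-0.131]],"angular":[[0,0,0],[0,0,0],[0,0,0],[0,0,0],[0,0,0]]}'
python3 - <<'E'
from h import *
a,_=grab('scene','s1'); b,_=grab('top','t1')
f=lambda c:cv2.resize(c,(400,320))
cv2.imwrite('pics/m1.png',np.hstack([f(a[100:260,180:380]),f(b[130:290,300:500])]))
E
```

```text
time: 1.98
eef_pos: [0.5278, 0.1161, 0.1014]
ee_rot: [-180.0, 0.1, 173.0]
contact_force: [1.5, 0.9, 0.4]
width: -0.0001
finger_force: 0.0
```

View pics/m1.png

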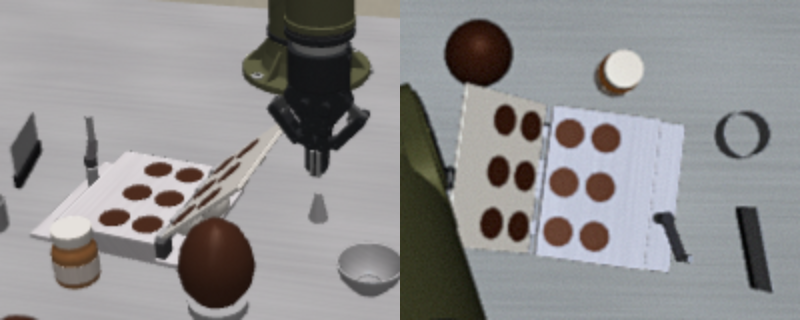

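The shut fingers' linkage bulges along the closing line, in the left panel around (270–360, 100–145). It would foul the leaf edge. I'll back off and turn the tool 90° so the bulge lies along the spine.

```bash
python3 -m pendant '{"gripper":[1,1,1,1,1],"linear":[[0.003,0.025,0],[0.003,0.025,0],[0.003,0.025,0],[0.003,0.025,0],[0.003,0.025,0]],"angular":[[0,0,-0.17],[0,0,-0.34],[0,0,-0.51],[0,0,-0.68],[0,0,-0.8]]}'
python3 -m pendant '{"gripper":[1,1,1,1,1],"linear":[[0,0,0],[0,0,0],[0,0,0],[0,0,0],[0,0,0]],"angular":[[0,0,-0.17],[0,0,-0.34],[0,0,-0.51],[0,0,-0.68],[0,0,-0.77]]}'
python3 -c "
from workcell import manip
o=manip.get_obs();print(o['joints'].round(1),o['contact_force'])"
```

```text
time: 2.7
eef_pos: [0.531, 0.1435, 0.1021]
ee_rot: [179.8, 0.0, 127.0]
contact_force: [-0.5, 0.9, 0.0]
width: 0.0001
finger_force: 0.0
time: 3.32
eef_pos: [0.5309, 0.1437, 0.102]
ee_rot: [179.9, -0.1, 83.0]
contact_force: [-0.3, 0.2, 0.7]
width: -0.0002
finger_force: 0.0
[-30.9  31.7  20.4 107.6 -15.6  43.2  -9. ] [-0.28025103  0.23149812  0.67477412]
```

```bash
python3 -m pendant '{"gripper":[1,1,1,1,1],"linear":[[-0.004,-0.03,0.005],[-0.007,-0.061,0.01],[-0.009,-0.077,0.02],[-0.011,-0.092,0.03],[-0.013,-0.107,0.04]],"angular":[[0,0,0],[0,0,0],[0,0,0],[0,0,0],[0,0,0]]}'
python3 -m pendant '{"gripper":[1,1,1,1,1],"linear":[[-0.001,-0.008,0.005],[-0.002,-0.017,0.009],[-0.003,-0.026,0.012],[-0.004,-0.036,0.015],[-0.004,-0.036,0.015]],"angular":[[0,0,0],[0,0,0],[0,0,0],[0,0,0],[0,0,0]]}'
```

```text
time: 3.95
eef_pos: [0.5187, 0.039, 0.1428]
ee_rot: [179.8, -0.3, 83.3]
contact_force: [0.3, 6.2, 5.2]
width: -0.0002
finger_force: 3.3
time: 4.58
eef_pos: [0.5127, -0.0022, 0.1552]
ee_rot: [-180.0, 0.1, 83.0]
contact_force: [0.5, 0.0, 0.9]
width: 0.0001
finger_force: 0.0
```

```bash
python3 -m pendant '{"gripper":[1,1,1,1,1],"linear":[[-0.002,-0.019,0.005],[-0.004,-0.036,0.007],[-0.006,-0.052,0.006],[-0.008,-0.066,0.005],[-0.009,-0.076,0.003]],"angular":[[0,0,0],[0,0,0],[0,0,0],[0,0,0],[0,0,0]]}'
python3 - <<'E'
from h import *
a,d=grab('scene','s2'); b,e=grab('top','t2')
f=lambda c:cv2.resize(c,(400,320))
cv2.imwrite('pics/m2.png',np.hstack([f(a[100:260,180:380]),f(b[130:290,300:500])]))
E
```

```text
time: 5.2
eef_pos: [0.5037, -0.0777, 0.1581]
ee_rot: [-180.0, 0.0, 83.1]
contact_force: [0.5, 2.0, -0.9]
width: 0.0
finger_force: 0.9
```

View pics/m2.png

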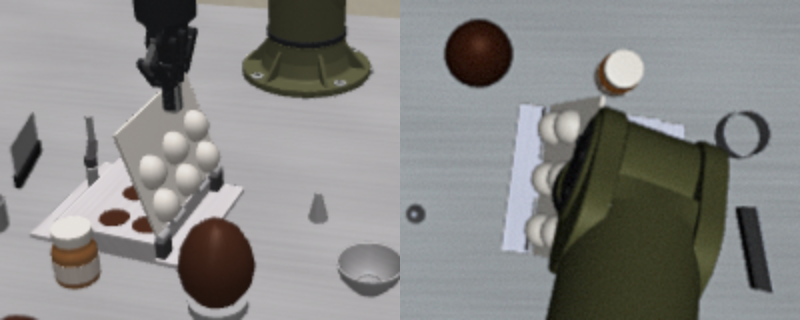

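Left panel: the leaf is past upright, at about 108°, with the shut fingertips on the bare rim at (173,105). The egg and jar are undisturbed. Next I follow the arc down.

```bash
python3 -m pendant '{"gripper":[1,1,1,1,1],"linear":[[-0.003,-0.025,-0.007],[-0.005,-0.043,-0.02],[-0.007,-0.06,-0.036],[-0.009,-0.075,-0.053],[-0.01,-0.088,-0.073]],"angular":[[0,0,0],[0,0,0],[0,0,0],[0,0,0],[0,0,0]]}'
python3 -m pendant '{"gripper":[1,1,1,1,1],"linear":[[-0.0005,-0.005,-0.011],[-0.001,-0.009,-0.022],[-0.001,-0.012,-0.032],[-0.001,-0.013,-0.039],[-0.001,-0.013,-0.044]],"angular":[[0,0,0],[0,0,0],[0,0,0],[0,0,0],[0,0,0]]}'
```

```text
time: 5.92
eef_pos: [0.4945, -0.1648, 0.0849]
ee_rot: [180.0, 0.0, 83.2]
contact_force: [0.2, 1.6, 0.4]
width: -0.0
finger_force: 0.6
time: 6.55
eef_pos: [0.4932, -0.1777, 0.041]
ee_rot: [180.0, 0.0, 83.1]
contact_force: [-1.0, -0.3, 0.6]
width: -0.0002
finger_force: 0.5
```

```bash
python3 -m pendant '{"gripper":[1,1,1,1,1],"linear":[[0,0,-0.001],[0,0,-0.002],[0,0,-0.003],[0,0,-0.003],[0,0,-0.003]],"angular":[[0,0,0],[0,0,0],[0,0,0],[0,0,0],[0,0,0]]}'
```

```text
time: 7.18
eef_pos: [0.4933, -0.1777, 0.0399]
ee_rot: [179.9, -0.0, 83.1]
contact_force: [-4.4, 1.1, 17.2]
width: -0.0003
finger_force: 8.5
```

The leaf is on its stop: tip at z 0.040 with 17 N down. I lift off and look at it and the latch from above the far side of the pin.

```bash
python3 -m pendant '{"gripper":[1,1,1,1,1],"linear":[[0,0,0.05],[0,0,0.1],[0,0,0.115],[-0.035,-0.042,0.115],[-0.071,-0.084,0.115]],"angular":[[0,0,0],[0,0,0],[0,0,0],[0,0,0],[0,0,0]]}'
python3 - <<'E'
from h import *
a,d=grab('scene','s3'); b,e=grab('top','t3')
W=cloud('scene',d)
# mould-frame
c,s=np.cos(np.radians(-6.84)),np.sin(np.radians(-6.84)); Rm=np.array([[c,s,0],[-s,c,0],[0,0,1]])
M=(W-np.array([.5267,-.0538,0]))@Rm.T
k=(abs(M[...,0]-.05)<.045)&(M[...,1]<-.108)&(M[...,1]>-.145)&(M[...,2]>.02)&(M[...,2]<.09)
print('rim z',np.percentile(M[k][:,2],[5,50,95]),k.sum())
k=(M[...,2]>.065)&(M[...,2]<.1)&(np.hypot(M[...,0]+.03,M[...,1]+.167)<.07)&(np.hypot(M[...,0]+.03,M[...,1]+.167)>.04)&(M[...,1]<-.11)
print('pin',np.median(M[k],0),k.sum())
cv2.imwrite('pics/m3.png',cv2.resize(a[100:260,180:380],(750,600)))
E
```

```text
time: 7.8
eef_pos: [0.4216, -0.2618, 0.1531]
ee_rot: [180.0, 0.0, 83.3]
contact_force: [0.7, -1.6, 0.4]
width: 0.0
finger_force: 0.0
rim z [0.03741042 0.0392856  0.04132759] 218
pin [-0.07548663 -0.18747187  0.08250131] 35
```

View pics/m3.png

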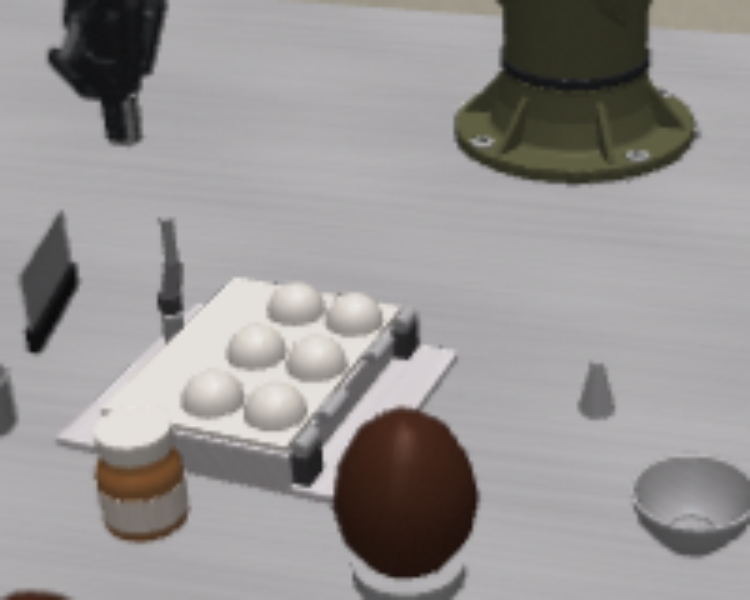

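The scene picture shows the leaf flat, with the domes up and the rim at z≈0.039. The latch pin stands at (168,225), unmoved, and all the loose things are in place. Now the latch.

```bash
python3 -m pendant '{"gripper":[1,1,1,1,1],"linear":[[0,0,-0.04],[0,0,-0.07],[0,0,-0.079],[0,0,-0.079],[0,0,-0.079]],"angular":[[0,0,0],[0,0,0],[0,0,0],[0,0,0],[0,0,0]]}'
python3 -m pendant '{"gripper":[1,1,1,1,1],"linear":[[0.002,0.015,0],[0.004,0.03,0],[0.007,0.045,0],[0.012,0.059,0],[0.0176,0.0714,0]],"angular":[[0,0,0],[0,0,0],[0,0,0],[0,0,0],[0,0,0]]}'
```

```text
time: 8.52
eef_pos: [0.4227, -0.2619, 0.0752]
ee_rot: [179.9, 0.0, 83.1]
contact_force: [-0.0, -0.0, 0.0]
width: -0.0001
finger_force: 0.0
time: 9.15
eef_pos: [0.4419, -0.1901, 0.0747]
ee_rot: [179.8, 0.1, 83.2]
contact_force: [4.5, -8.7, -0.9]
width: -0.0001
finger_force: 4.3
```

```bash
python3 -m pendant '{"gripper":[1,1,1,1,1],"linear":[[-0.002,-0.015,0],[-0.002,-0.015,0],[-0.032,-0.012,0],[-0.032,-0.012,0],[-0.032,-0.012,0]],"angular":[[0,0,0],[0,0,0],[0,0,0],[0,0,0],[0,0,0]]}'
cat > look.py <<'E'
from h import *
import sys
a,d=grab('scene',sys.argv[1]); W=cloud('scene',d)
c,s=np.cos(np.radians(-6.84)),np.sin(np.radians(-6.84)); Rm=np.array([[c,s,0],[-s,c,0],[0,0,1]])
M=(W-np.array([.5267,-.0538,0]))@Rm.T
r=np.hypot(M[...,0]+.03,M[...,1]+.167)
k=(M[...,2]>.068)&(M[...,2]<.098)&(r<.062)&(r>.042)
p=np.median(M[k],0); print('pin',p.round(4),k.sum(),M[k].std(0).round(3),'theta',np.degrees(np.arctan2(p[1]+.167,-(p[0]+.03))))
t=(manip.get_obs()['eef_pos']-np.array([.5267,-.0538,0]))@Rm.T; print('tool',t.round(4))
cv2.imwrite(f'pics/{sys.argv[1]}c.png',cv2.resize(a[120:230,180:310],(780,600) if 0 else (700,592)))
E
python3 look.py s4
```

```text
time: 9.78
eef_pos: [0.408, -0.2023, 0.0744]
ee_rot: [180.0, -0.0, 83.1]
contact_force: [0.2, 0.3, 0.0]
width: -0.0
finger_force: 0.0
pin [-0.0663 -0.1281  0.0878] 54 [0.012 0.017 0.008] theta 46.98712365146312
tool [-0.0998 -0.1616  0.0743]
```

View pics/s4c.png

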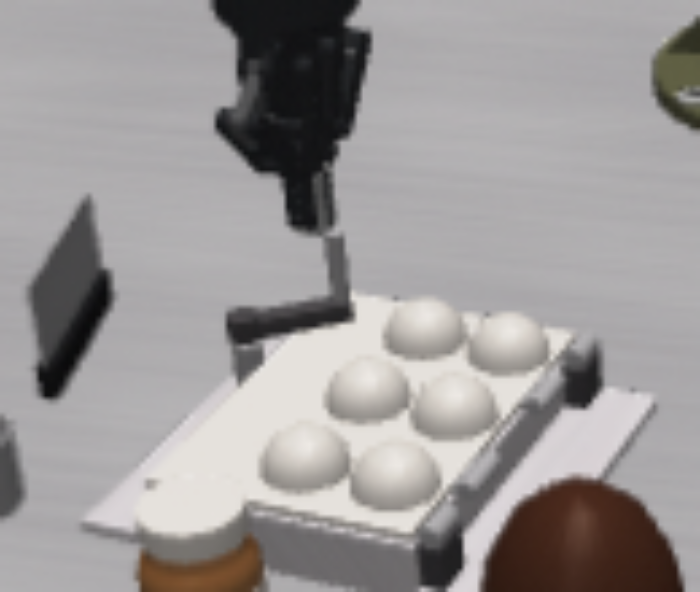

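The latch is at about 47°, with the pin at (338,265) in the crop and the fingers clear of it. Next I go round to its -x side and push along the mould's +x to the stop.

```bash
python3 -m pendant '{"gripper":[1,1,1,1,1],"linear":[[0.004,0.034,0],[0.017,0.034,0],[0.03,0.035,0],[0.042,0.037,0],[0.051,0.038,0]],"angular":[[0,0,0],[0,0,0],[0,0,0],[0,0,0],[0,0,0]]}'
python3 -m pendant '{"gripper":[1,1,1,1,1],"linear":[[0.002,0,0],[0.003,0,0],[0.004,0,0],[0.005,-0.001,0],[0.005,-0.001,0]],"angular":[[0,0,0],[0,0,0],[0,0,0],[0,0,0],[0,0,0]]}'
python3 look.py s5
```

```text
time: 10.45
eef_pos: [0.4598, -0.1645, 0.0742]
ee_rot: [180.0, 0.0, 83.1]
contact_force: [-0.7, 1.4, -1.3]
width: 0.0002
finger_force: 0.7
time: 11.08
eef_pos: [0.4638, -0.1653, 0.0744]
ee_rot: [180.0, 0.0, 83.1]
contact_force: [-1.0, 0.2, -0.6]
width: 0.0002
finger_force: 0.5
pin [-0.0336 -0.1115  0.086 ] 62 [0.006 0.004 0.008] theta 86.24197914667393
tool [-0.0492 -0.1182  0.0744]
```

```bash
python3 -m pendant '{"gripper":[1,1,1,1,1],"linear":[[0.001,0,0],[0.002,0,0],[0.003,0,0],[0.004,0,0],[0.004,0,0]],"angular":[[0,0,0],[0,0,0],[0,0,0],[0,0,0],[0,0,0]]}'
```

```text
time: 11.75
eef_pos: [0.4646, -0.1651, 0.074]
ee_rot: [-179.7, -0.0, 83.1]
contact_force: [-11.3, 0.5, 6.7]
width: -0.0003
finger_force: 5.3
```

The latch is on its stop: -11 N with almost no further travel. I back away from the pin, lift clear and check.

```bash
python3 -m pendant '{"gripper":[1,1,1,1,1],"linear":[[-0.02,0.002,0],[-0.035,0.004,0],[-0.035,0.004,0.05],[-0.035,0.004,0.1],[-0.035,0.004,0.13]],"angular":[[0,0,0],[0,0,0],[0,0,0],[0,0,0],[0,0,0]]}'
python3 -m pendant '{"gripper":[1,1,1,1,1],"linear":[[0,0.05,0.02],[0,0.1,0.02],[0,0.15,0.02],[0,0.2,0.02],[0,0.24,0.02]],"angular":[[0,0,0],[0,0,0],[0,0,0],[0,0,0],[0,0,0]]}'
python3 look.py s6; python3 - <<'E'
from h import *
b,_=grab('top','t6'); a=cv2.imread('pics/s6.png')
cv2.imwrite('pics/m6.png',np.hstack([cv2.resize(a[120:280,160:360],(400,320)),cv2.resize(b[130:290,300:500],(400,320))]))
E
```

```text
time: 12.38
eef_pos: [0.4336, -0.1616, 0.2068]
ee_rot: [179.8, 0.0, 83.1]
contact_force: [0.4, 0.5, -0.8]
width: -0.0001
finger_force: 0.0
time: 13.0
eef_pos: [0.4328, 0.0811, 0.2246]
ee_rot: [179.9, -0.1, 83.2]
contact_force: [-0.2, -0.5, -0.8]
width: 0.0002
finger_force: 0.0
pin [-0.0296 -0.1113  0.0817] 34 [0.003 0.003 0.008] theta 90.39844384503515
tool [-0.11    0.1281  0.2243]
```

View pics/m6.png

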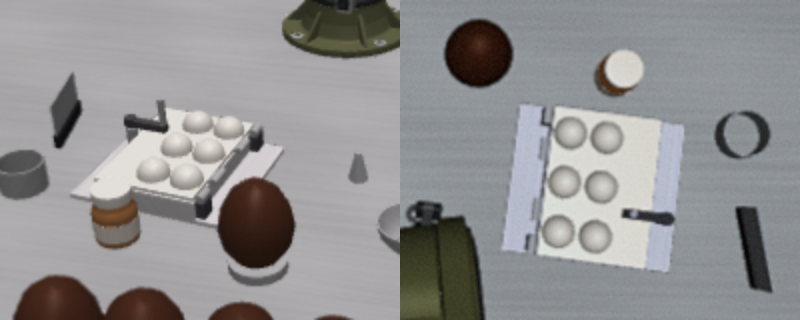

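The leaf is flat and the latch arm lies square across its rim, at (650,215) in the right panel and about 90° by measurement. The other things have not moved and the robot is clear.

```bash
python3 -c "
from workcell import manip
print(manip.close_job())"
```

```text
the job is handed in; nothing more can be done
None
```

The mould is closed flat and the latch arm stands square across the rim at about 90°; both were moved by pushing only, the other bench items look unmoved, and the job was handed in at about 13 s of the 64 s allowed.

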